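# Rest the ballasted float heavy end down

## Robot

A 6-joint arm with a two-finger parallel gripper is mounted at the origin on the work surface. World frame = base frame: x ahead of the robot, y to its left, z up, the work surface at z = 0. Lengths are in m, angles in rad, forces in N, time in s.
With the tool pointing down it reaches from about 0.275 to 0.85 m from the base axis. Payload 5.2 kg.
Tool frame: the origin (TCP) lies at the very end of the fingers, on their centre line; the grasp point (between the pads) lies 19 mm behind it; z points along the fingers, y is the line along which they close (so a half turn about z gives the same grasp; the last joint's range is limited). The gripper opens to 85 mm and grips with 20 to 120 N. Pads are 22 mm wide; open, the fingers measure 114 mm over their backs; the gripper's body (76 mm by 85 mm) begins 54 mm behind the grasp point. The pads swing forward as they close: fully open they stand 13 mm farther back than shut.
Start: joints at [-1.474, 0.259, 1.535, -0, 1.348, -0.203], TCP at [0.162, -0.525, 0.231] pointing down, gripper open.
Joint ranges: [-3.14, 3.14], [-0.91, 2.08], [0.19, 2.58], [-1.22, 4.36], [0.22, 2.71], [-3.12, 3.12]. Speed limits (rad/s): [2.57, 2.57, 3.14, 3.14, 3.14, 3.14].

## Interface

Orientations are given as a 3x3 rotation matrix whose columns are the frame's x, y, z axes.
In Python, from bench import bot gives the robot as it stands.
- The arm moves only by the shell command python3 -m creep 'ROWS'. ROWS is JSON, a list that holds one entry, the list of rows, each a list of 7 numbers: the opening, from -1 (shut) to 1 (fully open), so that 0 is half open, then the shift along the tool's x, y, z scaled (see below), then the turn, a rotation vector about the tool's x, y, z scaled (see below). A call has 1 to 10 rows; each row is the pose to reach, as a shift and turn from the pose commanded when the call began, along the tool's axes at that moment; what a row does not reach only later rows make up. The controller multiplies each number of a shift by 0.3 m and each number of a turn by 90 degrees. A row lasts 1/12 s, in which the tool goes at most 41.7 mm and 7.16 degrees, less where a joint would pass 70% of its speed; a pose out of reach is approached as far as the arm can. A call with a number of a shift or a turn outside -1 to 1 is refused whole. A call with a gripper value outside its range is refused whole. The fingers move at their own pace and stop on an object; the grip force is fixed at half the most. Time passes only in rows, so rows that repeat a pose let the fingers close. It gives the time, the measured TCP pose, the force, the opening and the grip force at its end, in the units of the state.
- bot.read_state(): the state, without advancing time (a new reading comes with each control period).
- bot.capture(name): name is "side" or "top" or "wrist"; returns the picture (420x560x3 uint8, red, green, blue); there is no depth.
- bot.camera_params(name): a dict with "camera_matrix" (3x3 intrinsics, pixels), "position" and "orientation" of the camera in the world; the wrist camera has in their place "tool_from_camera" (4x4, takes a point from camera to tool coordinates, whose origin is the TCP and whose axes are the flange's). Camera axes: x right, y down, z forward; pixel columns grow to the right and rows downward; lengths in m; the calibration is good to about 2 mm. A picture is of the moment at which its call begins: read the wrist's pose just before it. camera_params takes no time and is no camera call.
- bot.sign_off(): hands the job in; it is judged then, once.
The state is a dict: "t": time; "joints": joint angles; "qvel": joint speeds; "effort": joint torques, N m; "eef_pos": TCP position; "eef_rot": TCP orientation; "force": force on the tool from outside, world axes, zero at the start; "moment": the same for the moment, N m; "finger_gap": finger opening in m; "finger_force": force on a finger pad.
Only numpy, scipy, OpenCV 4.12 (cv2) and the standard library are available. Lean on these libraries where they do the work, as an engineer would, in place of code of your own. Each camera call takes 0.05 s, during which the arm holds its last target. There are 200 camera calls.

## Task

The float with the orange bands has ballast sealed in one of its ends, and nothing on the outside shows which. Pick it up by its carrying loop and let it hang free, so that it tips and shows its heavy end, then set it down gently in the sloping rest with the heavy end at the bottom, against the green foot plate, and let go. Leave the float with the blue bands where it is.

Things in the scene. Friction and masses are not known exactly. Their poses are not given: they have to be found in the camera images.
- float_orange: White tube, 22 mm diameter, two orange bands, a black 26 mm square block on each end; 110 mm long, 180 g. Lies flat on the bench at any yaw, z up. Origin mid-length on the tube's axis, 13 mm up; x along the tube; no mark shows which end is heavy. A loop is pivoted at the origin (about y). Held by the loop, the float swings to a stop, heavy end 45 degrees below level.
- float_orange_grip (a point): Centre of the orange grip block on top of that loop, 56 mm above the pivot. Block 30 mm long (point x), 16 mm thick (y: grasp across this), 24 mm tall (z, up along the loop). Below it two thin steel legs straddle the tube, 34 mm overall. The loop stands upright while the float lies flat. The tipping tube rises to 30 mm above the pivot under the block: keep fingertips over 33 mm above the pivot.
- float_blue: The other float, same shape and size but with blue bands and a blue grip block: not wanted, to be left where it is. Origin at its middle, 13 mm above the bench.
- rest_seat (a point): Seat of the sloping rest, a fixed white trough on a grey base with a green foot plate across its low end. The point is where the float's origin lies when fully seated against the foot, 64 mm above the bench. Site z up; the trough rises at 45 degrees towards point +x (foot on the -x side). Trough 40 mm wide inside (y), 115 mm long; side walls 16 mm, foot 24 mm high, measured off its floor.
Things that resemble listed ones, but are neither listed nor needed, are in the scene too. Leave any red look-alike of the float_orange alone. Of the things shaped like the part that bears rest_seat, the grey one is meant.

How it is judged:
By the outcome, as a careful person would: the job done as asked, in the order asked, and still so for the second after the job is handed in, with the robot touching nothing.
It also fails if it takes over 42 s, if anything falls off the work surface, if the arm or the gripper's body presses on something with over 40 N, if the wrist force passes 120 N, or if a joint passes its speed limit or range.

## Working session

There is one attempt and no reset: what is moved stays moved. The work goes in short steps, Python scripts to look and compute and a shell command to move; the robot and the scene stay as the last step left them, time stands still between calls to the robot, and variables do not carry over. Pictures are saved under pics/ and viewed, at most 11 in all, crops included, and the job is handed in when it is done.

```bash
ls; mkdir -p pics
python3 - <<'E'
from bench import bot
import cv2,numpy as np
a=bot.capture("top");b=bot.capture("side")
cv2.imwrite("pics/top.png",a[:,:,::-1]);cv2.imwrite("pics/side.png",b[:,:,::-1])
np.set_printoptions(precision=4,suppress=True)
for n in("top","side","wrist"):print(n,bot.camera_params(n))
s=bot.read_state();print(s['t'],s['eef_pos'],s['eef_rot'],s['finger_gap'])
E
```

```text
pics
top {'camera_matrix': array([[440.9609,   0.    , 282.1072],
       [  0.    , 440.9609, 210.1015],
       [  0.    ,   0.    ,   1.    ]]), 'position': array([ 0.3732, -0.0392,  0.946 ]), 'orientation': array([[-0.0223, -0.9984,  0.0522],
       [-0.9995,  0.0234,  0.0212],
       [-0.0224, -0.0517, -0.9984]])}
side {'camera_matrix': array([[448.4816,   0.    , 281.2176],
       [  0.    , 448.4816, 210.5315],
       [  0.    ,   0.    ,   1.    ]]), 'position': array([-0.0061,  0.6534,  0.7351]), 'orientation': array([[-0.8595, -0.3095,  0.4068],
       [-0.5107,  0.5541, -0.6574],
       [-0.0219, -0.7728, -0.6343]])}
wrist {'camera_matrix': array([[302.9247,   0.    , 280.6605],
       [  0.    , 302.9247, 210.0778],
       [  0.    ,   0.    ,   1.    ]]), 'tool_from_camera': array([[ 0.0009, -0.9584, -0.2853,  0.0727],
       [ 1.    ,  0.0005,  0.0013,  0.0001],
       [-0.0011, -0.2853,  0.9584, -0.1417],
       [ 0.    ,  0.    ,  0.    ,  1.    ]])}
0.1 [ 0.1624 -0.525   0.2305] [[ 0.9554  0.2953 -0.0001]
 [ 0.2953 -0.9554  0.0016]
 [ 0.0004 -0.0016 -1.    ]] 0.08539602446434022
```

View pics/top.png

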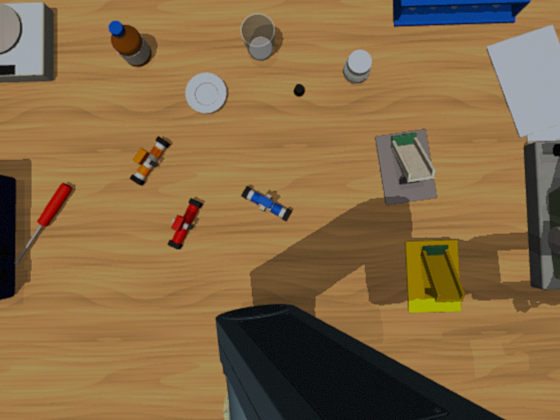

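View pics/side.png

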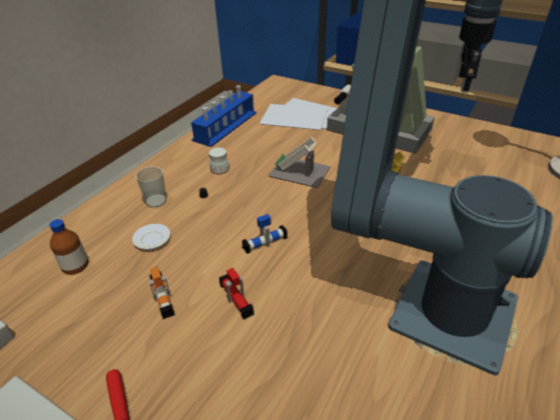

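Top view: orange float at about (151,160) with ends (165,145) and (137,178), its grip block at (142,156). The grey rest is at (410,165) with its green foot at (403,139). In the side view, the float is at (160,290), the block at (155,272) and the rest foot at (283,160).

```bash
cat > h.py <<'E'
import numpy as np,cv2
from bench import bot
np.set_printoptions(precision=4,suppress=True)
def cam(n,s=None):
    p=bot.camera_params(n)
    if n!="wrist": return p["camera_matrix"],p["position"],p["orientation"]
    T=p["tool_from_camera"];R=np.array(s["eef_rot"])
    return p["camera_matrix"],R@T[:3,3]+s["eef_pos"],R@T[:3,:3]
def ray(c,uv):
    K,p,R=c;d=R@np.linalg.solve(K,[uv[0],uv[1],1.]);return np.array(p),d/np.linalg.norm(d)
def onz(c,uv,z):
    p,d=ray(c,uv);return p+d*(z-p[2])/d[2]
def tri(r1,r2):
    (p,d),(q,e)=r1,r2
    s=np.linalg.lstsq(np.c_[d,-e],q-p,rcond=None)[0];a,b=p+s[0]*d,q+s[1]*e
    return (a+b)/2,np.linalg.norm(a-b)
def proj(c,X):
    K,p,R=c;x=K@(R.T@(np.array(X)-p));return x[:2]/x[2]
def blobs(im,lo,hi,roi,amin=8):
    h=cv2.cvtColor(im,cv2.COLOR_RGB2HSV);m=cv2.inRange(h,lo,hi);k=np.zeros_like(m)
    x0,y0,x1,y1=roi;k[y0:y1,x0:x1]=m[y0:y1,x0:x1]
    n,l,st,c=cv2.connectedComponentsWithStats(k)
    return [(c[i],st[i][:5]) for i in range(1,n) if st[i][4]>=amin]
E
python3 - <<'E'
from h import *
t=cv2.imread("pics/top.png")[:,:,::-1].copy();s=cv2.imread("pics/side.png")[:,:,::-1].copy()
for nm,im,ro,rg in(("top",t,(120,130,180,195),(370,120,440,210)),("side",s,(140,255,185,325),(265,130,335,190))):
    for w,lo,hi,r in(("or",(8,160,150),(17,255,255),ro),("blk",(0,0,0),(179,255,55),ro),("grn",(50,80,30),(90,255,255),rg)):
        for b in blobs(im,lo,hi,r):print(nm,w,b[0],b[1])
def up(im,r,k):
    x0,y0,x1,y1=r;return cv2.resize(im[y0:y1,x0:x1],(400,300),interpolation=cv2.INTER_CUBIC)
g=np.vstack([np.hstack([up(t,(115,130,195,190),5),up(t,(370,120,450,180),5)]),np.hstack([up(s,(120,260,200,320),5),up(s,(260,130,340,190),5)])])
cv2.imwrite("pics/crop.png",g[:,:,::-1])
E
```

```text
top or [156.3684 148.2105] [153 145   9   7  19]
top or [140.3 148.7] [138 147   6   4  10]
top or [133.75 157.5 ] [132 154   5   8   8]
top or [142.4464 169.8571] [137 165  12  11  56]
top blk [162.8235 141.8971] [156 137  14  11  68]
top blk [153.2903 163.4516] [150 161   8   6  31]
top blk [137.1364 179.8939] [130 175  15  10  66]
top grn [404.1386 138.703 ] [392 133  24  13 202]
side or [154.7738 272.1548] [150 267  10  12  84]
side or [162.7273 299.4091] [158 296  11   9  66]
side blk [166.9256 311.1818] [161 305  13  13 121]
side grn [280.5909 159.0909] [277 156   8   8  22]
```

View pics/crop.png

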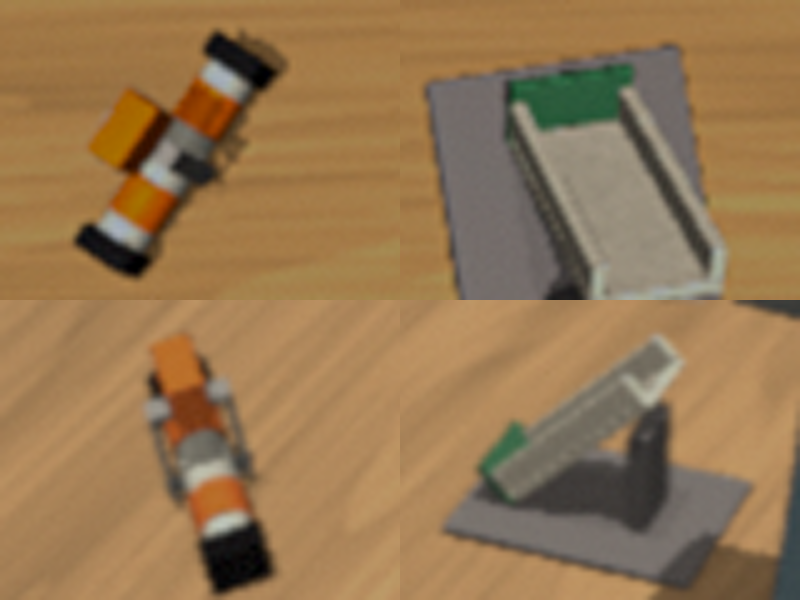

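Crops (5x). Top: grip block centre at about (141,156), leg shadows at the right. Foot at about (404,139) with the trough rising to the lower right. Side: block centre at about (155,272), foot at (281,159), high end at (313,140).

Run:
```python
from h import *
t=cam("top");s=cam("side")
print("grip",tri(ray(t,(141,156)),ray(s,(155,272))))
a=onz(t,(162.8,141.9),.02);b=onz(t,(137.1,179.9),.02);print("ends",a,b,(a+b)/2,np.degrees(np.arctan2(*(a-b)[1::-1])))
f=lambda x,y,ox,oy:(x/5+ox,y/5+oy)
P=lambda x,y:(( x-400)/5+370,y/5+120)
Q=lambda x,y:((x-400)/5+260,(y-300)/5+130)
print("hi right",tri(ray(t,P(720,245)),ray(s,Q(660,340))))
print("hi left",tri(ray(t,P(603,268)),ray(s,Q(630,378))))
print("foot left top",tri(ray(t,P(507,85)),ray(s,Q(517,425))))
st=bot.read_state();R=np.array(st["eef_rot"]);p=np.array(st["eef_pos"])
c=np.r_[((a+b)/2)[:2],.25]
print("shift tool",R.T@(c-p),R.T@(c-p)/.3)
```

```text
grip (array([0.5352, 0.2604, 0.0772]), np.float64(0.003881364770134082))
ends [0.5732 0.2317 0.02  ] [0.4931 0.2874 0.02  ] [0.5332 0.2596 0.02  ] -34.79154786921681
hi right (array([ 0.4877, -0.3139,  0.1028]), np.float64(0.0031328608953711196))
hi left (array([ 0.4806, -0.268 ,  0.105 ]), np.float64(0.0010015508499957575))
foot left top (array([ 0.5514, -0.2477,  0.066 ]), np.float64(0.020947881910506002))
shift tool [ 0.5859 -0.6401 -0.0182] [ 1.953  -2.1337 -0.0607]
```

```bash
python3 -m creep '[[[1,0.97,-0.33,-0.17,0,0,0],[1,0.97,-0.33,-0.17,0,0,0],[1,0.97,-0.33,-0.17,0,0,0],[1,0.97,-0.33,-0.17,0,0,0],[1,0.97,-0.33,-0.17,0,0,0],[1,0.97,-0.33,-0.17,0,0,0],[1,0.97,-0.33,-0.17,0,0,0],[1,0.97,-0.33,-0.17,0,0,0],[1,0.97,-0.33,-0.17,0,0,0]]]'
cat > snap.py <<'E'
import sys,pickle
from h import *
n=sys.argv[1];s=bot.read_state();im=bot.capture("wrist")
cv2.imwrite(f"pics/{n}.png",im[:,:,::-1]);pickle.dump(s,open(n+".pkl","wb"));print(s["t"],s["eef_pos"],np.abs(s["qvel"]).max())
E
python3 snap.py w1
```

```text
t: 0.85
eef_pos: [0.4145, -0.342, 0.2829]
eef_rot: [[0.954, 0.3, 0.002], [0.3, -0.954, 0.0], [0.002, 0.0, -1.0]]
force: [-0.8, 0.1, -1.3]
finger_gap: 0.0854
finger_force: 0.0
0.85 [ 0.4145 -0.342   0.2829] 0.07050108095595524
```

```bash
python3 -m creep '[[[1,0.1,-0.4,0,0,0,0],[1,0.1,-0.4,0,0,0,0],[1,0.1,-0.4,0,0,0,0],[1,0.1,-0.4,0,0,0,0],[1,0.1,-0.4,0,0,0,0]]]'
python3 snap.py w2; python3 -c "
import cv2,numpy as np
a=cv2.imread('pics/w1.png');b=cv2.imread('pics/w2.png')
cv2.imwrite('pics/w12.png',np.hstack([a,b])[:, :])
print(a.shape)
cv2.imwrite('pics/w12.png',cv2.resize(np.hstack([a[:,80:480],b[:,80:480]]),(800,420)))"
```

```text
t: 1.32
eef_pos: [0.4035, -0.2205, 0.2823]
eef_rot: [[0.955, 0.297, -0.0], [0.297, -0.955, -0.0], [-0.001, 0.0, -1.0]]
force: [0.1, -0.0, -0.3]
finger_gap: 0.0854
finger_force: 0.0
1.3167 [ 0.4035 -0.2205  0.2823] 0.04200899416692474
(420, 560, 3)
```

View pics/w12.png

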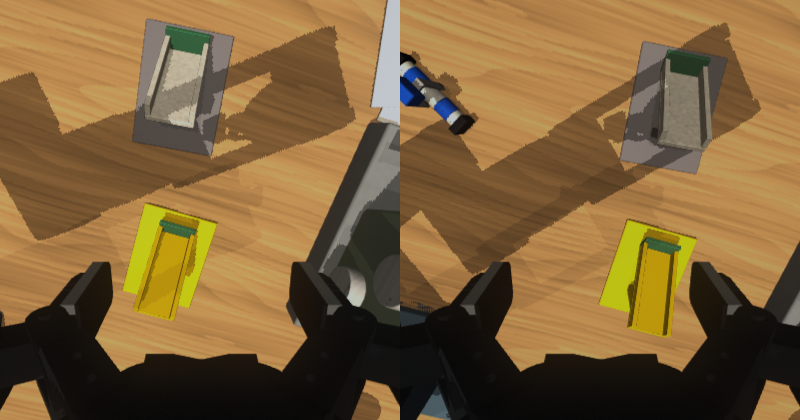

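Left (w1): foot plate top corners at (247,27) and (291,39), rim ends (229,118) and (276,128), in full-image pixels. Right (w2): foot corners (347,51) and (391,53), rim ends (339,146) and (389,151).

Run:
```python
from h import *;import pickle
a=cam("wrist",pickle.load(open("w1.pkl","rb")));b=cam("wrist",pickle.load(open("w2.pkl","rb")))
X={}
for k,u,v in(("footL",(247,27),(347,51)),("footR",(291,39),(391,53)),("hiL",(229,118),(339,146)),("hiR",(276,128),(389,151))):
    X[k],e=tri(ray(a,u),ray(b,v));print(k,X[k],e)
def hull(n,roi):
    im=cv2.imread(f"pics/{n}.png")[:,:,::-1].copy()
    h=cv2.cvtColor(im,cv2.COLOR_RGB2HSV);m=cv2.inRange(h,(55,90,30),(85,255,255))
    k=np.zeros_like(m);x0,y0,x1,y1=roi;k[y0:y1,x0:x1]=m[y0:y1,x0:x1]
    c=max(cv2.findContours(k,0,1)[0],key=cv2.contourArea);return cv2.approxPolyDP(cv2.convexHull(c),2,True)[:,0].tolist()
print(hull("w1",(230,15,310,70)),hull("w2",(330,40,410,90)))
mid=(X["footL"]+X["footR"])/2;hi=(X["hiL"]+X["hiR"])/2;d=hi-mid;print(mid,hi,np.degrees(np.arctan2(d[1],d[0])),d)
l=X["hiL"]-X["hiR"];print("yaw from width",np.degrees(np.arctan2(-l[0],l[1])))
c=bot.read_state();R=np.array(c["eef_rot"]);
for T in([0.45,0.24,0.28],):print(R.T@(np.array(T)-c["eef_pos"])/.3)
```

```text
footL [ 0.5719 -0.2516  0.0235] 0.0004552269544183262
footR [ 0.5811 -0.3037  0.0211] 0.009544693274417152
hiL [ 0.4678 -0.2678  0.089 ] 0.0038702057794438097
hiR [ 0.4761 -0.3183  0.0992] 0.0017411123832118732
[[246, 28], [249, 26], [288, 34], [288, 42], [280, 53], [252, 48]] [[347, 54], [350, 50], [389, 60], [377, 75], [351, 70]]
[ 0.5765 -0.2777  0.0223] [ 0.4719 -0.2931  0.0941] -171.6289488187356 [-0.1046 -0.0154  0.0718]
yaw from width 9.328473324087039
[ 0.6021 -1.4253  0.0062]
```

```bash
python3 -m creep '[[[1,0.88,-0.7,0.11,0,0,0],[1,0.88,-0.7,0.11,0,0,0],[1,0.88,-0.7,0.11,0,0,0],[1,0.88,-0.7,0.11,0,0,0],[1,0.88,-0.7,0.11,0,0,0],[1,0.88,-0.7,0.11,0,0,0],[1,0.88,-0.7,0.11,0,0,0],[1,0.88,-0.7,0.11,0,0,0],[1,0.88,-0.7,0.11,0,0,0]]]' | head -3
python3 -m creep '[[[1,0,-0.7,0,0,0,0.58],[1,0,-0.7,0,0,0,0.58],[1,0,-0.7,0,0,0,0.58],[1,0,-0.7,0,0,0,0.58],[1,0,-0.7,0,0,0,0.58],[1,0,-0.7,0,0,0,0.58],[1,0,-0.7,0,0,0,0.58],[1,0,-0.7,0,0,0,0.58],[1,0,-0.7,0,0,0,0.58],[1,0,-0.7,0,0,0,0.58]]]'
python3 snap.py w3
python3 - <<'E'
from h import *
im=cv2.imread("pics/w3.png")[:,:,::-1].copy()
for w,lo,hi in(("or",(8,160,120),(17,255,255)),("blk",(0,0,0),(179,255,50))):
    for b in blobs(im,lo,hi,(100,40,460,330),25):print(w,b)
E
```

```text
t: 2.12
eef_pos: [0.5977, 0.0603, 0.247]
eef_rot: [[0.955, 0.297, -0.001], [0.297, -0.955, 0.002], [0.0, -0.002, -1.0]]
t: 2.95
eef_pos: [0.5337, 0.2562, 0.2487]
eef_rot: [[0.819, -0.573, -0.001], [-0.573, -0.819, -0.001], [-0.0, 0.001, -1.0]]
force: [-0.3, -0.1, -0.1]
finger_gap: 0.0855
finger_force: 0.0
2.95 [0.5337 0.2562 0.2487] 0.01046409971719571
or (array([274.5151, 163.2776]), array([265, 155,  20,  18, 299], dtype=int32))
or (array([274.2634, 195.6103]), array([266, 180,  19,  30, 467], dtype=int32))
blk (array([145.9831,  44.7119]), array([135,  40,  19,  11,  59], dtype=int32))
blk (array([448.8396, 133.6368]), array([439, 123,  21,  23, 424], dtype=int32))
blk (array([274.1719, 142.0814]), array([264, 137,  21,  11, 221], dtype=int32))
blk (array([378.3855, 197.3636]), array([367, 191,  24,  14, 275], dtype=int32))
blk (array([275.1842, 220.3553]), array([266, 214,  19,  11, 152], dtype=int32))
blk (array([372.875 , 241.5938]), array([369, 235,   8,  13,  32], dtype=int32))
blk (array([405.288 , 304.6829]), array([ 370,  260,   90,   70, 3267], dtype=int32))
blk (array([155.9463, 305.3722]), array([ 100,  262,   93,   68, 3168], dtype=int32))
```

View pics/w3.png

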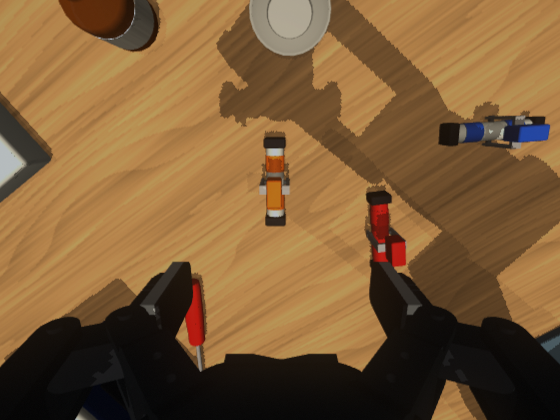

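Wrist view: float upright in the image, end blocks at (274,142) and (275,220), grip block about (274,195), so the tool yaw is right to within 1°. The red look-alike is at (380,230), just clear of the fingers' closing line.

Run:
```python
from h import *;import pickle
s=pickle.load(open("w3.pkl","rb"));c=cam("wrist",s);R=np.array(s["eef_rot"]);p=np.array(s["eef_pos"])
g=onz(c,(274.7,195),.079);a=onz(c,(274.2,142),.018);b=onz(c,(275.2,220),.018)
print("grip",g,"ends",a,b,(a+b)/2,np.linalg.norm(a-b))
print("grip h, wrist x top",tri(ray(c,(274.7,195)),ray(cam("top"),(141,156))))
print("red",R.T@(onz(c,(398,250),.07)-p))
for q in(g,(a+b)/2):print(R.T@(np.r_[q[:2],.052]-p),R.T@(np.r_[q[:2],.052]-p)/.3)
```

```text
grip [0.5345 0.2629 0.079 ] ends [0.5769 0.2351 0.018 ] [0.4955 0.2911 0.018 ] [0.5362 0.2631 0.018 ] 0.09878202591410795
grip h, wrist x top (array([0.5339, 0.2626, 0.0716]), np.float64(0.00326167702229517))
red [-0.0702  0.1351  0.1788]
[-0.0031 -0.0061  0.1967] [-0.0104 -0.0204  0.6556]
[-0.0019 -0.0072  0.1967] [-0.0063 -0.024   0.6556]
```

```bash
python3 -m creep '[[[1,-0.008,-0.022,0.12,0,0,0],[0.6,-0.008,-0.022,0.24,0,0,0],[0.3,-0.008,-0.022,0.36,0,0,0],[0.2,-0.008,-0.022,0.47,0,0,0],[0.2,-0.008,-0.022,0.54,0,0,0],[0.2,-0.008,-0.022,0.6,0,0,0],[0.2,-0.008,-0.022,0.64,0,0,0],[0.2,-0.008,-0.022,0.655,0,0,0],[0.2,-0.008,-0.022,0.655,0,0,0]]]'
python3 snap.py w4
```

```text
t: 3.75
eef_pos: [0.5341, 0.2635, 0.0514]
eef_rot: [[0.819, -0.574, -0.003], [-0.574, -0.819, -0.001], [-0.002, 0.002, -1.0]]
force: [0.6, 0.2, -0.4]
finger_gap: 0.0514
finger_force: 0.0
3.75 [0.5341 0.2635 0.0514] 0.03235228792288132
```

View pics/w4.png

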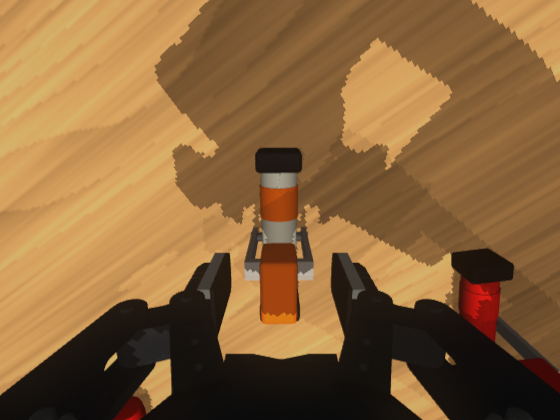

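The block, at (280,285), stands centred between the pads at (218,285) and (345,285). Closing and lifting.

```bash
python3 -m creep '[[[-1,0,0,0,0,0,0],[-1,0,0,0,0,0,0],[-1,0,0,0,0,0,0],[-1,0,0,0,0,0,0],[-1,0,0,0,0,0,0],[-1,0,0,0,0,0,0],[-1,0,0,0,0,0,0]]]'
python3 -m creep '[[[-1,0,0,-0.03,0,0,0],[-1,0,0,-0.07,0,0,0],[-1,0,0,-0.14,0,0,0],[-1,0,0,-0.22,0,0,0],[-1,0,0,-0.3,0,0,0],[-1,0,0,-0.38,0,0,0],[-1,0,0,-0.45,0,0,0],[-1,0,0,-0.5,0,0,0],[-1,0,0,-0.5,0,0,0],[-1,0,0,-0.5,0,0,0]]]'
python3 -m creep '[[[-1,0,0,0,0,0,0],[-1,0,0,0,0,0,0],[-1,0,0,0,0,0,0],[-1,0,0,0,0,0,0],[-1,0,0,0,0,0,0],[-1,0,0,0,0,0,0],[-1,0,0,0,0,0,0],[-1,0,0,0,0,0,0],[-1,0,0,0,0,0,0],[-1,0,0,0,0,0,0]]]' >/dev/null
python3 snap.py w5
python3 - <<'E'
from h import *
s=bot.capture("side");w=cv2.imread("pics/w5.png")
x,y=proj(cam("side"),np.array(bot.read_state()["eef_pos"])-[0,0,.037]);print(x,y);x=int(x);y=int(y)
c=cv2.resize(s[y-60:y+60,x-60:x+60,::-1],(420,420),interpolation=cv2.INTER_CUBIC)
cv2.imwrite("pics/hang.png",np.hstack([w[:,90:470],c]))
E
```

```text
t: 4.38
eef_pos: [0.5354, 0.2647, 0.0544]
eef_rot: [[0.819, -0.574, 0.003], [-0.574, -0.819, 0.0], [0.002, -0.002, -1.0]]
force: [-1.0, -1.5, 6.3]
finger_gap: 0.0307
finger_force: 59.2
t: 5.22
eef_pos: [0.5347, 0.2648, 0.2036]
eef_rot: [[0.819, -0.574, 0.002], [-0.574, -0.819, 0.001], [0.001, -0.002, -1.0]]
force: [-0.0, -0.3, -2.4]
finger_gap: 0.0306
finger_force: 60.6
6.05 [0.5345 0.2646 0.2029] 0.0017111003319198429
145.23467708727355 241.158529094756
```

View pics/hang.png

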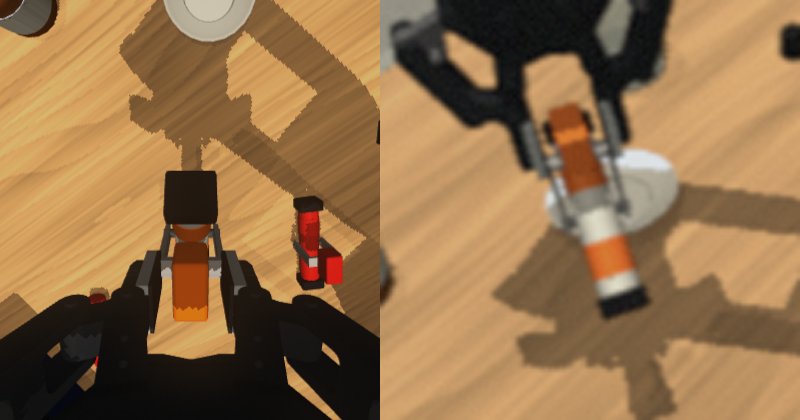

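Left: the end on the tool +x side (full-image (280,197)) has swung up towards the camera. Right: the other end hangs low at crop (620,305). The pads hold about 31 mm, so they are on the loop's shoulder rather than the block; the grip held while lifting. Next I check numerically which end is low, and refine the rest.

Run:
```python
from h import *;import pickle
s=pickle.load(open("w5.pkl","rb"));R=np.array(s["eef_rot"]);piv=np.array(s["eef_pos"])-[0,0,.041]
sc=cam("side");x,y=proj(sc,piv+[0,0,0]);
q=proj(sc,np.array(s["eef_pos"])-[0,0,.037])
print("seen low end px",(int(q[0])-60+(620-380)/3.5,int(q[1])-60+303/3.5))
for n,v in(("-x low",[-.037,0,.037]),("-x high",[-.037,0,-.037]),("+x low",[.037,0,.037])):
    print(n,proj(sc,piv+R@np.array(v)))
a=cam("wrist",pickle.load(open("w1.pkl","rb")));b=cam("wrist",pickle.load(open("w2.pkl","rb")));t=cam("top")
P=lambda x,y:((x-400)/5+370,y/5+120)
for n,c,L in(("w1",a,[(246,28),(291,37),(229,118),(276,128)]),("w2",b,[(347,52),(391,55),(339,146),(389,151)]),("top",t,[P(507,82),P(633,67),P(603,266),P(721,243)])):
    X=[onz(c,u,z) for u,z in zip(L,(.031,.031,.1085,.1085))]
    m=(X[0]+X[1])/2;h=(X[2]+X[3])/2;d=h-m
    print(n,"foot",m[:2],"hi",h[:2],"yaw",np.degrees(np.arctan2(d[1],d[0])),np.linalg.norm(d[:2]),"wyaw",[np.degrees(np.arctan2(-(X[i]-X[i+1])[0],(X[i]-X[i+1])[1])) for i in(0,2)])
```

```text
seen low end px (153.57142857142856, 267.57142857142856)
-x low [153.8245 269.5205]
-x high [145.3317 240.535 ]
+x low [146.0214 244.6939]
w1 foot [ 0.5728 -0.2777] hi [ 0.4732 -0.2943] yaw -170.57069574585347 0.10096707724535772 wyaw [np.float64(7.419391466826962), np.float64(5.9001573377769025)]
w2 foot [ 0.5752 -0.2758] hi [ 0.4717 -0.289 ] yaw -172.7371660460453 0.10431640265909142 wyaw [np.float64(13.805135272544412), np.float64(11.738876266958812)]
top foot [ 0.5719 -0.2773] hi [ 0.4852 -0.2893] yaw -172.1122655659037 0.08757662371788176 wyaw [np.float64(5.326625875428703), np.float64(9.68230397728589)]
```

The low end at (153.6,267.6) matches the prediction "-x low" at (153.8,269.5), so the heavy end is on tool −x. The seat is near (0.524,−0.284), with point +x at yaw −172°. So tool x must go to yaw about 188°, turning positive for joint 6. I carry it across in four legs.

```bash
python3 -m creep '[[[-1,0.03,0.05,-0.01,0,0,-0.08],[-1,0.06,0.1,-0.02,0,0,-0.16],[-1,0.1,0.15,-0.03,0,0,-0.24],[-1,0.13,0.2,-0.04,0,0,-0.32],[-1,0.16,0.25,-0.04,0,0,-0.4],[-1,0.19,0.3,-0.04,0,0,-0.48],[-1,0.22,0.35,-0.04,0,0,-0.55],[-1,0.25,0.39,-0.04,0,0,-0.62]]]'|head -3
python3 -m creep '[[[-1,-0.02,0.05,-0.01,0,0,-0.08],[-1,-0.05,0.1,-0.02,0,0,-0.16],[-1,-0.07,0.16,-0.03,0,0,-0.24],[-1,-0.09,0.21,-0.04,0,0,-0.32],[-1,-0.11,0.26,-0.04,0,0,-0.4],[-1,-0.14,0.32,-0.04,0,0,-0.48],[-1,-0.16,0.37,-0.04,0,0,-0.55],[-1,-0.18,0.42,-0.04,0,0,-0.62]]]'|head -3
python3 -m creep '[[[-1,-0.06,0.01,-0.01,0,0,-0.08],[-1,-0.11,0.02,-0.02,0,0,-0.16],[-1,-0.17,0.03,-0.03,0,0,-0.24],[-1,-0.23,0.04,-0.04,0,0,-0.32],[-1,-0.28,0.05,-0.04,0,0,-0.4],[-1,-0.34,0.06,-0.04,0,0,-0.48],[-1,-0.4,0.07,-0.04,0,0,-0.55],[-1,-0.45,0.085,-0.04,0,0,-0.62]]]'|head -3
python3 -m creep '[[[-1,-0.04,-0.04,0,0,0,-0.08],[-1,-0.08,-0.08,0,0,0,-0.16],[-1,-0.12,-0.12,0,0,0,-0.24],[-1,-0.16,-0.16,0,0,0,-0.32],[-1,-0.2,-0.2,0,0,0,-0.4],[-1,-0.24,-0.24,0,0,0,-0.48],[-1,-0.28,-0.28,0,0,0,-0.55],[-1,-0.32,-0.32,0,0,0,-0.62],[-1,-0.32,-0.32,0,0,0,-0.62],[-1,-0.32,-0.32,0,0,0,-0.62]]]'
```

```text
t: 6.82
eef_pos: [0.5284, 0.1247, 0.215]
eef_rot: [[0.933, 0.36, 0.0], [0.36, -0.933, -0.0], [-0.0, 0.0, -1.0]]
t: 7.48
eef_pos: [0.5228, -0.0121, 0.227]
eef_rot: [[0.227, 0.974, 0.0], [0.974, -0.227, -0.0], [0.0, 0.0, -1.0]]
t: 8.15
eef_pos: [0.516, -0.1496, 0.239]
eef_rot: [[-0.678, 0.735, 0.0], [0.735, 0.678, -0.0], [-0.0, -0.0, -1.0]]
t: 8.98
eef_pos: [0.51, -0.2846, 0.2386]
eef_rot: [[-0.99, -0.139, -0.0], [-0.139, 0.99, 0.001], [0.0, 0.001, -1.0]]
force: [0.5, 0.4, -1.7]
finger_gap: 0.0306
finger_force: 60.6
```

```bash
python3 snap.py w6
python3 - <<'E'
from h import *
t=bot.capture("top");s=bot.capture("side");cv2.imwrite("pics/t6.png",t[:,:,::-1]);cv2.imwrite("pics/s6.png",s[:,:,::-1])
w=cv2.imread("pics/w6.png")
cv2.imwrite("pics/c6.png",np.hstack([w[:,90:470],cv2.resize(s[80:200,230:350,::-1],(420,420),interpolation=cv2.INTER_CUBIC)]))
r=np.array(bot.read_state()["eef_rot"]);print(np.degrees(np.arctan2(r[1,0],r[0,0])))
E
```

```text
8.9833 [ 0.51   -0.2846  0.2386] 0.026595660603203876
-171.89480417777932
```

View pics/c6.png

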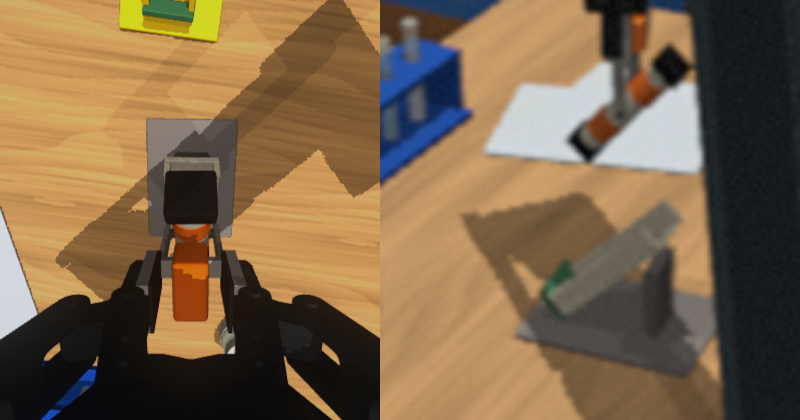

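Left: the float, block at full-image column 280, lines up laterally with the trough at 281 and with the base edges. Right: the hanging float is parallel to the trough, low end on the foot side at crop (585,140). Descending to just short of the seat, on the up-slope side.

```bash
python3 -m creep '[[[-1,-0.01,0,0.05,0,0,0],[-1,-0.02,0,0.12,0,0,0],[-1,-0.023,0,0.19,0,0,0],[-1,-0.023,0.002,0.26,0,0,0],[-1,-0.023,0.002,0.32,0,0,0],[-1,-0.023,0.002,0.36,0,0,0],[-1,-0.023,0.002,0.385,0,0,0],[-1,-0.023,0.002,0.4,0,0,0],[-1,-0.023,0.002,0.4,0,0,0],[-1,-0.023,0.002,0.4,0,0,0]]]'
python3 - <<'E'
from h import *
t=bot.capture("top");s=bot.capture("side")
f=lambda a,x,y:cv2.resize(a[y:y+80,x:x+80,::-1],(400,400),interpolation=cv2.INTER_CUBIC)
cv2.imwrite("pics/c7.png",np.hstack([f(t,370,115),f(s,260,115)]))
E
```

```text
t: 9.97
eef_pos: [0.5174, -0.2824, 0.1195]
eef_rot: [[-0.99, -0.142, 0.001], [-0.142, 0.99, -0.0], [-0.001, -0.0, -1.0]]
force: [0.2, -0.4, -2.0]
finger_gap: 0.0304
finger_force: 60.6
```

View pics/c7.png

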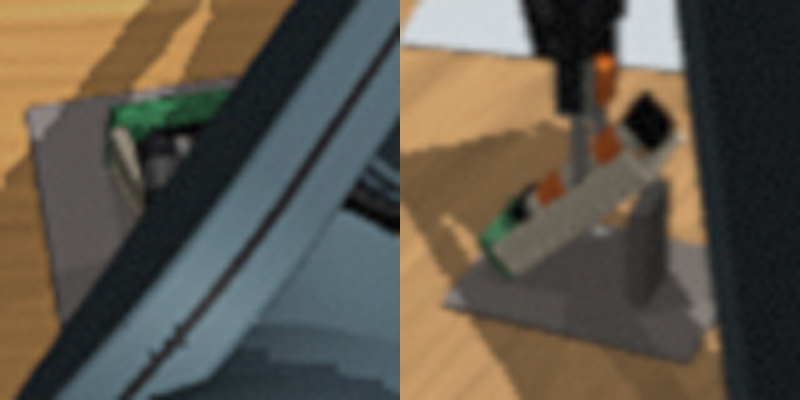

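The low end sits between the walls, just above the foot (crop (520,205)). Force shows only the hanging weight. Easing down.

```bash
python3 -m creep '[[[-1,0,0,0.008,0,0,0],[-1,0,0,0.016,0,0,0],[-1,-0.005,0,0.024,0,0,0],[-1,-0.01,0,0.03,0,0,0],[-1,-0.013,0,0.034,0,0,0],[-1,-0.013,0,0.034,0,0,0],[-1,-0.013,0,0.034,0,0,0]]]'
python3 -m creep '[[[-1,-0.004,0,0.004,0,0,0],[-1,-0.008,0,0.008,0,0,0],[-1,-0.012,0,0.012,0,0,0],[-1,-0.012,0,0.012,0,0,0],[-1,-0.012,0,0.012,0,0,0]]]'
```

```text
t: 10.65
eef_pos: [0.5223, -0.2825, 0.1095]
eef_rot: [[-0.99, -0.142, 0.003], [-0.142, 0.99, -0.002], [-0.003, -0.002, -1.0]]
force: [4.5, -0.6, 4.4]
finger_gap: 0.0305
finger_force: 61.5
t: 11.07
eef_pos: [0.5257, -0.282, 0.106]
eef_rot: [[-0.99, -0.142, 0.003], [-0.142, 0.99, -0.002], [-0.003, -0.002, -1.0]]
force: [4.5, 0.2, 5.0]
finger_gap: 0.0305
finger_force: 61.6
```

The force is normal to the slope, so the float is on the trough floor and not yet at the foot. I slide it on along the slope.

```bash
python3 -m creep '[[[-1,-0.003,0,0.003,0,0,0],[-1,-0.006,0,0.006,0,0,0],[-1,-0.01,0,0.008,0,0,0],[-1,-0.01,0,0.008,0,0,0]]]'
python3 - <<'E'
from h import *
s=bot.capture("side")
cv2.imwrite("pics/c8.png",cv2.resize(s[115:195,260:340,::-1],(600,600),interpolation=cv2.INTER_CUBIC))
E
```

```text
t: 11.4
eef_pos: [0.5285, -0.2817, 0.1053]
eef_rot: [[-0.99, -0.142, 0.003], [-0.142, 0.99, -0.002], [-0.003, -0.003, -1.0]]
force: [-0.2, 1.7, 17.2]
finger_gap: 0.0302
finger_force: 63.1
```

View pics/c8.png

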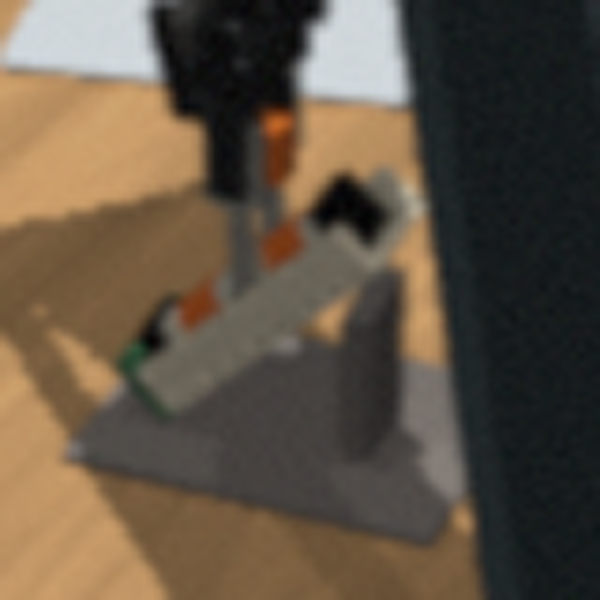

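The float is in the trough with its low end on the green foot at (140,355), and the force has turned to floor plus foot contact. Easing off, opening, then rising straight up.

```bash
python3 -m creep '[[[-1,0.002,0,-0.006,0,0,0],[-1,0.002,0,-0.006,0,0,0],[0.1,0.002,0,-0.006,0,0,0],[0.3,0.002,0,-0.006,0,0,0],[0.3,0.002,0,-0.006,0,0,0],[0.3,0.002,0,-0.006,0,0,0],[0.3,0.002,0,-0.006,0,0,0],[0.3,0.002,0,-0.006,0,0,0],[0.3,0.002,0,-0.006,0,0,0]]]'
python3 -m creep '[[[0.3,0,0,-0.03,0,0,0],[0.3,0,0,-0.08,0,0,0],[0.3,0,0,-0.15,0,0,0],[0.3,0,0,-0.25,0,0,0],[0.3,0,0,-0.35,0,0,0],[0.3,0,0,-0.45,0,0,0],[0.3,0,0,-0.5,0,0,0],[0.3,0,0,-0.5,0,0,0],[0.3,0,0,-0.5,0,0,0]]]'
python3 snap.py w9
python3 - <<'E'
from h import *
s=bot.capture("side");w=cv2.imread("pics/w9.png")
cv2.imwrite("pics/c9.png",np.hstack([w[:,90:470],cv2.resize(s[115:195,260:340,::-1],(420,420),interpolation=cv2.INTER_CUBIC)]))
E
```

```text
t: 12.2
eef_pos: [0.5266, -0.281, 0.1042]
eef_rot: [[-0.99, -0.142, -0.0], [-0.142, 0.99, 0.0], [0.0, 0.0, -1.0]]
force: [1.0, -0.1, 0.5]
finger_gap: 0.0556
finger_force: 0.0
t: 12.95
eef_pos: [0.5271, -0.2814, 0.2558]
eef_rot: [[-0.99, -0.142, 0.002], [-0.142, 0.99, -0.002], [-0.002, -0.002, -1.0]]
force: [1.0, -0.4, -0.6]
finger_gap: 0.0555
finger_force: 0.0
12.95 [ 0.5271 -0.2814  0.2558] 0.0499570462795294
```

View pics/c9.png

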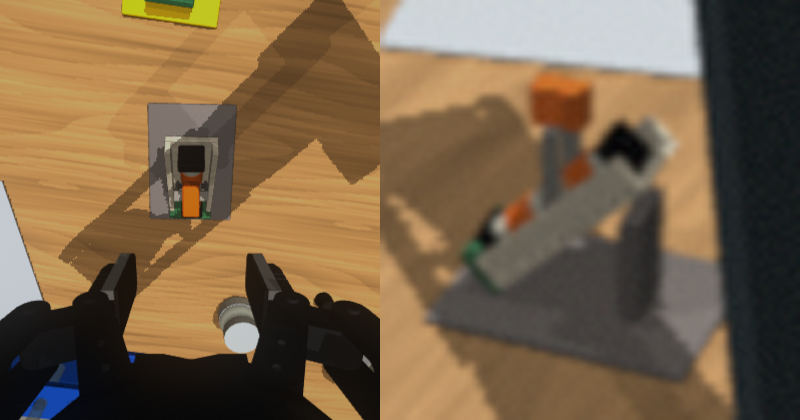

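The float lies seated and centred in the grey rest, low end on the green foot (crop (480,245)), its loop upright. The gripper is well clear, so I hand in.

```bash
python3 -c "
from bench import bot
print(bot.sign_off())"
```

```text
the job is handed in; nothing more can be done
None
```

The orange-banded float hung free, showed its heavy end, and now lies in the grey sloping rest with that end against the green foot plate, released, handed in at about 13 s (limit 42 s); the gripper held it by the loop's shoulder rather than the grip block, and I never touched the blue float.

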